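# Square up the blue tile in the jig corner

### The arm

A 6-joint arm with a two-finger parallel gripper is mounted at the origin on the work surface. World frame = base frame: x ahead of the robot, y to its left, z up, the work surface at z = 0. Lengths are in m, angles in rad, forces in N, time in s.
With the tool pointing down it reaches from about 0.35 to 0.775 m from the base axis. Payload 5.5 kg.
Tool frame: the origin (TCP) lies at the very end of the fingers, on their centre line; the grasp point (between the pads) lies 19 mm behind it (robot.grasp_offset is the distance from the TCP to the grasp point, in m); y points along the fingers, x is the direction in which the jaws open and shut, and the axes are right-handed (so a half turn about y gives the same grasp; the last joint's range is limited). The gripper opens to 85 mm and grips with 20 to 120 N. Pads are 22 mm wide; open, the fingers measure 114 mm over their backs; the gripper's body (76 mm by 85 mm) begins 54 mm behind the grasp point. The pads swing forward as they close: fully open they stand 13 mm farther back than shut.
Start: joints at [1.107, 0.313, 0.046, 1.304, 0, 1.431], TCP at [0.183, 0.545, 0.231] pointing down, gripper open.
Joint ranges: [-2.76, 2.76], [-0.86, 1.69], [-1.03, 1.26], [-2.2, 2.34], [-1.47, 1.5], [-3.14, 3.14]. Speed limits (rad/s): [2.57, 2.57, 3.14, 3.14, 3.14, 3.14].

### API

Orientations are given as a unit quaternion [w, x, y, z].
In Python, from station import readout, cams, robot gives the robot as it stands.
- The arm moves only by the shell command python3 -m crank 'ROWS' [OPENING]. ROWS is JSON, a list of rows, each a list of 6 numbers: the shift along the tool's x, y, z in units of 25 mm (1.0 is 25 mm), then the turn, a rotation vector about the tool's x, y, z in units of 8 degrees (1.0 is 8 degrees). In form: [[tx, ty, tz, wx, wy, wz], ...]. A call has 1 to 20 rows; each row is the pose to reach, as a shift and turn from the pose measured when the call began, along the tool's axes at that moment; what a row does not reach only later rows make up. A row lasts 1/10 s, in which the tool goes at most 50 mm and 8.59 degrees, less where a joint would pass 70% of its speed; a pose out of reach is approached as far as the arm can. A call with a gripper value outside its range is refused whole. OPENING is the closure, from -1 (fully open) to 1 (shut), so that 0 is half open, set as the call begins (- or left out, the last holds). The fingers move at their own pace and stop on an object; the grip force is fixed at half the most. Time passes only in rows, so rows that repeat a pose let the fingers close. It gives the time, the measured TCP pose, the force and the opening at its end, in the units of the state.
- readout.state(): the state, without advancing time (a new reading comes with each control period).
- cams.read_camera(name): name is "scene" or "top" or "wrist"; returns (picture, depth): 480x640x3 uint8, red, green, blue; 480x640 float32, m along the optical axis (not along the pixel's ray), 0 where there is no reading.
- cams.camera_model(name): a dict with "fx", "fy", "cx", "cy" (pixels), "dist_coeffs" ([k1, k2, p1, p2, k3] as OpenCV has them; the pictures are not rectified), "eye" and "attitude" of the camera in the world; the wrist camera has in their place "tool_from_camera" (4x4, takes a point from camera to tool coordinates, whose origin is the TCP and whose axes are the tool frame's). Camera axes: x right, y down, z forward; pixel columns grow to the right and rows downward; lengths in m; the calibration is good to about 2 mm. A picture is of the moment at which its call begins: read the wrist's pose just before it. camera_model takes no time and is no camera call.
- robot.job_done(): hands the job in, once; it reports no verdict.
The state is a dict: "t": time; "qpos": joint angles; "joint_velocities": joint speeds; "joint_efforts": joint torques, N m; "tool_pos": TCP position; "ee_rot": TCP orientation; "wrist_force": force on the tool from outside, world axes, zero at the start; "ft_torque": the same for the moment, N m; "gripper_width": finger opening in m.
Only numpy, scipy, OpenCV 4.12 (cv2) and the standard library are available. Lean on these libraries where they do the work, as an engineer would, in place of code of your own. Each camera call takes 0.05 s, during which the arm holds its last target. There are 200 camera calls.

### The job

Push the blue tile along the jig board with the fingertips until it sits fully home in the corner, one edge flush against the far batten and the next edge flush against the left batten, then back away from it. Only slide it: do not lift or tip it off the board, and leave the red tile, the cup, the flask and the brush where they are.

Things in the scene. Friction and masses are not known exactly. Their poses are not given: they have to be found in the camera images.
- jig: Squaring jig, fixed to the table: light-wood board 300 (x) x 440 (y) x 12 mm, origin under its centre. x points to the far batten, y to the left batten, z up. Dark-wood battens 25 mm wide, 18 mm above the board, lie along its whole far (+x) and left (+y) edges, inner faces at x = 125 and y = 195 mm; near and right edges are open. Its place and yaw (up to 0.2 rad) vary.
- seat (a point): On the jig, same axes as it: where the blue tile's centre lies when it is fully home in the corner, 45 mm from the far batten's inner face (along +x), 45 mm from the left batten's inner face (along +y), 6 mm above the board's top.
- blue_tile_center (a point): Centre (half-way up) of the loose blue tile with white stripes, 90 x 90 x 12 mm, about 0.2 kg, flat on the jig board; x and y are parallel to its edges. It begins 115 to 130 mm short of home in the jig's x, turned up to 0.4 rad from the jig; any of its edges may go to either batten. It turns square by itself when pushed at mid-edge against a batten.
- red_tile_center (a point): Centre (half-way up) of the terracotta-red tile with pale stripes, 90 x 90 x 12 mm, on the board left or right of the blue one. Both begin nearer the robot than the strip along the far batten, so the blue tile can be pushed to the far batten, then left along it, without meeting the red one. Not to be moved.
- slip_cup_rim (a point): Centre of the mouth of the white plastic cup, 74 mm across and 95 mm tall, on the table to the right of the board. Not to be moved.
- flask_mid (a point): Centre (half-way up, 105 mm above its foot) of the black flask, 66 mm across and 210 mm tall, on the table to the right of the board, far side. Not to be moved.
- brush_grip (a point): Grip of the brush with a wooden handle that lies on the table to the left of the board; its length runs along its x axis. Not to be moved.
Mind the look-alikes: they are no part of the job. Of the things like the part that bears blue_tile_center, leave any that is turquoise; of the rest the smaller one is meant.

How it is judged:
By the outcome, as a careful person would: the job done as asked, in the order asked, and still so for the second after the job is handed in, with the robot touching nothing.
It also fails if it takes over 64 s, if anything falls off the work surface, if the arm or the gripper's body presses on something with over 40 N, if the wrist force passes 120 N, or if a joint passes its speed limit or range.

## Working session

There is one attempt and no reset: what is moved stays moved. The work goes in short steps, Python scripts to look and compute and a shell command to move; the robot and the scene stay as the last step left them, time stands still between calls to the robot, and variables do not carry over. Pictures are saved under pics/ and viewed, about 8 in all and at most 12, crops included, and the job is handed in when it is done.

```bash
mkdir -p pics; ls; python3 - <<'E'
from station import readout,cams,robot
import cv2,numpy as np
print(readout.state())
for n in("scene","top"):
    m=cams.camera_model(n);print(m)
    p,d=cams.read_camera(n)
    cv2.imwrite(f"pics/{n}0.png",p[:,:,::-1]);np.save(f"pics/{n}0_d.npy",d)
E
```

```text
pics
{'t': 0.0, 'qpos': array([1.10739986e+00, 3.13979798e-01, 4.49517986e-02, 1.30361359e+00,
       5.54590109e-06, 1.43125468e+00]), 'joint_velocities': array([-0.00150345,  0.00027848, -0.00026764,  0.00084325,  0.00057481,
       -0.00103874]), 'joint_efforts': array([-1.73123004e-03, -4.80631435e+01,  2.98532134e+01,  1.94812246e-02,
       -1.66919149e-04,  1.82337260e-06]), 'tool_pos': array([0.18271491, 0.54463844, 0.23040949]), 'ee_rot': array([-0.5737675 ,  0.5743711 ,  0.41227026, -0.41342706]), 'wrist_force': array([ 0.58744445, -0.55698528, -0.11187037]), 'ft_torque': array([-0.03797704, -0.01902335, -0.00558767]), 'gripper_width': 0.0855509249444777}
{'fx': 444.07319967826055, 'fy': 444.07319967826055, 'cx': 319.97689736647715, 'cy': 241.99565557220365, 'dist_coeffs': array([-0.00582454,  0.        ,  0.        ,  0.        ,  0.        ]), 'eye': array([ 1.0092485 , -0.00464285,  0.91531976]), 'attitude': array([-0.19705861,  0.68329202,  0.6742188 , -0.19927101])}
{'fx': 471.81918444002304, 'fy': 471.81918444002304, 'cx': 316.61621253922016, 'cy': 240.63749987907275, 'dist_coeffs': array([-0.02433777,  0.        ,  0.        ,  0.        ,  0.        ]), 'eye': array([0.33668865, 0.03347197, 1.11801146]), 'attitude': array([-0.04434185,  0.7121128 , -0.6977727 ,  0.06357999])}
```

View pics/top0.png

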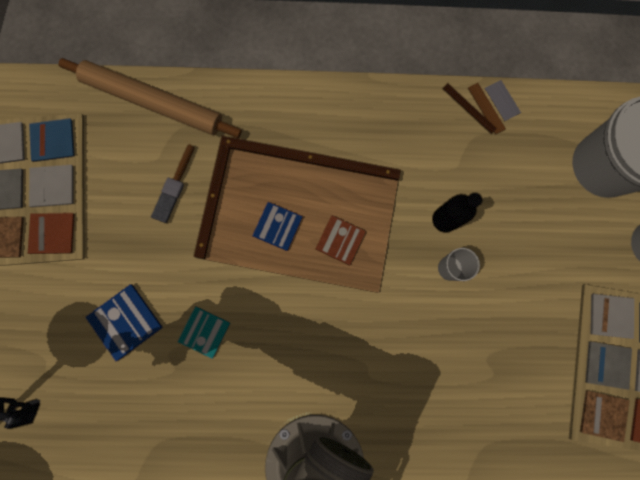

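View pics/scene0.png

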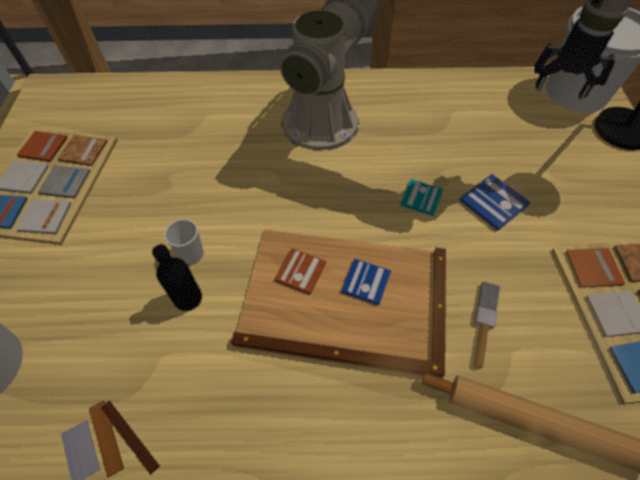

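The top view shows the blue, white-striped tile on the board at (278,226) and the red one at (342,239). Things that could be taken for it: the large blue tile on the table (124,322), the turquoise one (205,331), and the flat blue tray tile (52,140). The one on the board is the smaller non-turquoise one. The flask is at (455,212), the cup at (460,264), the brush at (175,185) and the rolling pin at (160,100).

```bash
cat > h.py <<'E'
from station import readout,cams,robot
import cv2,numpy as np
from scipy.spatial.transform import Rotation as R
def q2R(q): return R.from_quat(np.roll(q,-1)).as_matrix()
def rays(n,uv,pose=None):
    m=cams.camera_model(n);K=np.array([[m['fx'],0,m['cx']],[0,m['fy'],m['cy']],[0,0,1]])
    u=cv2.undistortPoints(np.array(uv,float).reshape(-1,1,2),K,np.array(m['dist_coeffs'])).reshape(-1,2)
    c=np.c_[u,np.ones(len(u))]
    if 'eye' in m: return np.array(m['eye']),c@q2R(m['attitude']).T
    T=np.array(m['tool_from_camera']);Rt=q2R(pose['ee_rot'])
    return Rt@T[:3,3]+pose['tool_pos'],c@(Rt@T[:3,:3]).T
def plane(n,uv,z,pose=None):
    e,d=rays(n,uv,pose);return e+d*((z-e[2])/d[:,2])[:,None]
def tile(img,lo,hi,roi):
    """min-area rect of the colour blob (rgb img); returns 4 corners px"""
    hsv=cv2.cvtColor(img,cv2.COLOR_RGB2HSV);m=cv2.inRange(hsv,lo,hi)
    k=np.zeros_like(m);x0,y0,x1,y1=roi;k[y0:y1,x0:x1]=m[y0:y1,x0:x1]
    pts=cv2.findNonZero(cv2.morphologyEx(k,cv2.MORPH_OPEN,np.ones((2,2))))
    return cv2.boxPoints(cv2.minAreaRect(pts))
def desc(P):
    c=P.mean(0);e=np.linalg.norm(P-np.roll(P,-1,0),axis=1);d=P[1]-P[0]
    a=np.arctan2(d[1],d[0]);a=(a+np.pi/4)%(np.pi/2)-np.pi/4
    return np.round(c,4),np.round(e,4),round(a,3)
E
python3 - <<'E'
from h import *
t=cv2.imread('pics/top0.png')[:,:,::-1].copy();s=cv2.imread('pics/scene0.png')[:,:,::-1].copy()
for n,im,rb,rr,jig in(("top",t,(245,195,310,260),(310,205,375,270),[(224,138),(402,172),(197,256)]),("scene",s,(335,250,395,310),(270,245,330,295),None)):
    for nm,lo,hi,roi in(("blue",(100,110,40),(130,255,255),rb),("red",(0,120,50),(9,255,255),rr)):
        b=tile(im,lo,hi,roi);print(n,nm,b.round(1).tolist(),*desc(plane(n,b,.024)))
print("big",desc(plane("top",tile(t,(100,110,40),(130,255,255),(80,280,165,365)),.02)))
big=cv2.resize(t[120:300,180:420],None,fx=3.3,fy=3.3,interpolation=cv2.INTER_CUBIC);cv2.imwrite('pics/crop.png',big[:,:,::-1])
E
```

```text
top blue [[253.8000030517578, 236.1999969482422], [268.5, 202.6999969482422], [302.3999938964844, 217.5], [287.70001220703125, 251.0]] [0.5365 0.0964 0.024 ] [0.0873 0.0878 0.087  0.0867] -0.37
top red [[316.70001220703125, 250.0], [332.0, 216.39999389648438], [365.8999938964844, 231.89999389648438], [350.6000061035156, 265.3999938964844]] [ 0.5064 -0.053   0.024 ] [0.088  0.088  0.0877 0.0869] -0.405
scene blue [[342.20001220703125, 292.3999938964844], [353.20001220703125, 259.3999938964844], [390.3999938964844, 271.79998779296875], [379.3999938964844, 304.79998779296875]] [0.5479 0.099  0.024 ] [0.0891 0.0898 0.0875 0.0858] -0.329
scene red [[276.3999938964844, 279.5], [292.5, 248.5], [324.3999938964844, 265.20001220703125], [308.29998779296875, 296.1000061035156]] [ 0.5207 -0.0497  0.024 ] [0.0888 0.0877 0.0863 0.0838] -0.402
big (array([0.306 , 0.4397, 0.02  ]), array([0.1266, 0.1236, 0.1251, 0.1223]), np.float64(0.674))
```

View pics/crop.png

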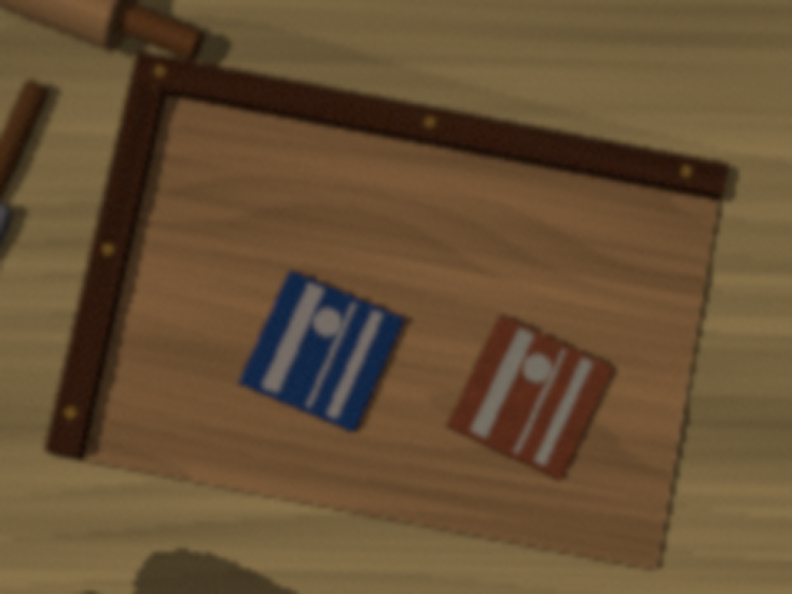

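The crop confirms the blue tile at crop (325,350), with the battens' pins at (160,70), (430,122), (685,171), (107,248) and (69,412). I'll use the pins to find the jig and to compare the two cameras.

```bash
python3 - <<'E'
from h import *
pins=np.array([(160,70),(430,122),(685,171),(107,248),(69,412)])/3.3+[180,120]
P=plane("top",pins,.030);print("top pins",P.round(4).tolist())
s=cv2.imread('pics/scene0.png');hsv=cv2.cvtColor(s,cv2.COLOR_BGR2HSV)
S=[(440,258),(440,305),(337,352)];Q=plane("scene",S,.030);print("scene approx",Q.round(4).tolist())
# jig outline: inner corners/outer corners at known heights, top view
o=np.array([(138,55),(735,162),(722,198),(47,452),(85,457),(168,96),(660,568)])/3.3+[180,120]
for n,p,z in zip(["outTL","outTR","inTR","outBL","inBL","inTL","BR"],o,[.03,.03,.03,.03,.03,.03,.012]): print(n,plane("top",[p],z).round(4).tolist())
cv2.imwrite('pics/crop2.png',cv2.resize(s[220:390,225:465],None,fx=3.3,fy=3.3,interpolation=cv2.INTER_CUBIC))
m=cams.camera_model("top")
d=np.load('pics/top0_d.npy');
for uv in[(278,226),(240,200),(300,157),(330,205),(300,330)]:
    e,r=rays("top",[uv]); print(uv,(e+r[0]*d[uv[1],uv[0]]).round(4))
d=np.load('pics/scene0_d.npy')
for uv in[(368,283),(410,290),(337,352),(440,305)]:
    e,r=rays("scene",[uv]); print(uv,(e+r[0]*d[uv[1],uv[0]]).round(4))
E
```

```text
top pins [[0.7415, 0.2216, 0.03], [0.7074, 0.0242, 0.03], [0.6755, -0.1621, 0.03], [0.6075, 0.2529, 0.03], [0.4886, 0.2734, 0.03]]
scene approx [[0.4923, 0.2725, 0.03], [0.6101, 0.254, 0.03], [0.7112, 0.0277, 0.03]]
outTL [[0.7525, 0.2381, 0.03]]
outTR [[0.6834, -0.1988, 0.03]]
inTR [[0.656, -0.189, 0.03]]
outBL [[0.46, 0.2871, 0.03]]
inBL [[0.4571, 0.2605, 0.03]]
inTL [[0.7219, 0.2148, 0.03]]
BR [[0.3886, -0.146, 0.012]]
(278, 226) [0.5379 0.0966 0.0259]
(240, 200) [0.601  0.1898 0.0147]
(300, 157) [0.7072 0.0489 0.0283]
(330, 205) [ 0.5943 -0.0257  0.0136]
(300, 330) [ 0.2976  0.0394 -0.0021]
(368, 283) [0.5516 0.1026 0.0245]
(410, 290) [0.564  0.1976 0.0116]
(337, 352) [0.7119 0.0276 0.032 ]
(440, 305) [0.6107 0.2537 0.0313]
```

View pics/crop2.png

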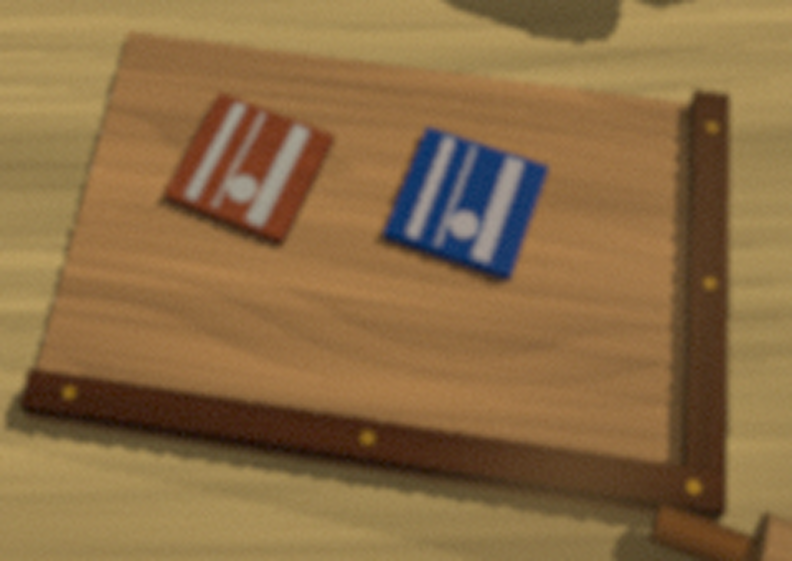

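Both cameras agree within about 3.5 mm. Jig yaw is about -0.170, the inner corner about (0.730, 0.220), and the seat about (0.678, 0.183). The blue tile is 124 mm short in jig x and 109 mm in jig y. The plan is shut fingers, tool x along the jig's y, and push at mid-edge.

```bash
cat >> h.py <<'E'
XA=np.array([np.cos(.1705),-np.sin(.1705),0]);YA=np.array([np.sin(.1705),np.cos(.1705),0])
SEAT=np.array([.678,.183,.018])
def goto(p,sgn=None):
    """shift (25 mm) and turn (8 deg) in tool axes to p with tool y down, tool x along sgn*jig y"""
    s=readout.state();Rt=q2R(s['ee_rot'])
    if sgn is None: sgn=np.sign(Rt[:,0]@YA)
    x=sgn*YA;y=np.array([0,0,-1.]);Rg=np.c_[x,y,np.cross(x,y)]
    w=R.from_matrix(Rt.T@Rg).as_rotvec()
    print('to',np.round(p,4),'shift',np.round(Rt.T@(p-s['tool_pos'])/.025,2),'turn',np.round(np.degrees(w)/8,2),'sgn',sgn)
def jig(p): return (np.array(p)-SEAT)@np.c_[XA,YA,[0,0,1]]
E
python3 - <<'E'
from h import *
s=readout.state();print(q2R(s['ee_rot']).round(3))
p=np.array([.5375,.097,0])-.082*XA
for sg in(1,-1): goto(p+[0,0,.12],sg)
E
```

```text
[[ 0.318 -0.001 -0.948]
 [ 0.948 -0.001  0.318]
 [-0.002 -1.     0.   ]]
to [0.4567 0.1109 0.12  ] shift [-12.96   4.44 -15.91] turn [-0.   -1.1  -0.01] sgn 1
to [0.4567 0.1109 0.12  ] shift [-12.96   4.44 -15.91] turn [ 2.00e-02  2.14e+01 -0.00e+00] sgn -1
```

```bash
python3 -m crank '[[-1.3,0,-1.6,0,-0.1,0],[-2.6,0.4,-3.2,0,-0.2,0],[-3.9,1,-4.8,0,-0.3,0],[-5.2,1.5,-6.4,0,-0.4,0],[-6.5,2,-8,0,-0.5,0],[-7.8,2.5,-9.6,0,-0.6,0],[-9.1,3,-11.1,0,-0.7,0],[-10.4,3.5,-12.7,0,-0.9,0],[-11.7,4,-14.3,0,-1,0],[-12.5,4.3,-15.4,0,-1.1,0],[-12.96,4.44,-15.9,0,-1.1,0],[-12.96,4.44,-15.9,0,-1.1,0],[-12.96,4.44,-15.9,0,-1.1,0],[-12.96,4.44,-15.9,0,-1.1,0]]' 1
python3 - <<'E'
from h import *
s=readout.state();print(s['tool_pos'],s['gripper_width'])
p,d=cams.read_camera("wrist");cv2.imwrite('pics/w1.png',p[:,:,::-1])
goto(np.array([.5375,.097,.017])-.082*XA)
E
```

```text
t: 1.5
tool_pos: [0.4557, 0.1115, 0.1199]
ee_rot: [0.541, -0.541, -0.455, 0.457]
wrist_force: [-0.6, 0.7, -0.4]
gripper_width: 0.0001
[0.45571568 0.11154353 0.11990385] 0.00013957063791081192
to [0.4567 0.1109 0.017 ] shift [-0.02  4.12 -0.05] turn [-0.01  0.01 -0.01] sgn 1.0
```

View pics/w1.png

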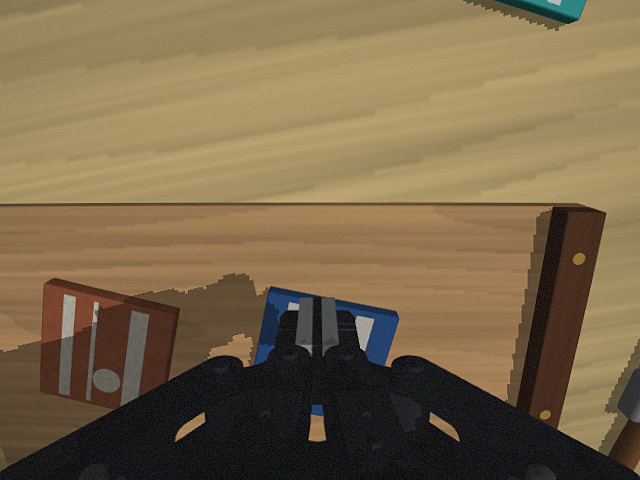

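The wrist view shows the blue tile's near edge from (268,287) to (399,313), and board clear of it below the fingertips (318,300). I'll descend in front of that edge after checking the two corners numerically.

```bash
python3 - <<'E'
from h import *
s=readout.state()
P=plane("wrist",[(268,287),(399,313)],.024,s);print(P.round(4),np.linalg.norm(P[0]-P[1]),[jig(p).round(4) for p in P])
print('tcp',jig(s['tool_pos']).round(4),'tile from top',jig([.5375,.097,.024]).round(4))
E
python3 -m crank '[[0,1,-0.05,0,0,0],[0,2,-0.05,0,0,0],[0,2.8,-0.05,0,0,0],[0,3.4,-0.05,0,0,0],[0,3.8,-0.05,0,0,0],[0,4,-0.05,0,0,0],[0,4.1,-0.05,0,0,0],[0,4.1,-0.05,0,0,0],[0,4.1,-0.05,0,0,0]]'
```

```text
[[0.4786 0.0762 0.024 ]
 [0.5114 0.1581 0.024 ]] 0.08824155104017811 [array([-0.1784, -0.1391,  0.006 ]), array([-0.1599, -0.0528,  0.006 ])]
tcp [-0.2069 -0.1079  0.102 ] tile from top [-0.1239 -0.1086  0.006 ]
t: 2.45
tool_pos: [0.4575, 0.1116, 0.0182]
ee_rot: [-0.54, 0.541, 0.456, -0.456]
wrist_force: [0.7, -0.4, -0.3]
gripper_width: -0.0003
```

```bash
python3 -m crank '[[0,0.08,-0.2,0,0,0],[0,0.08,-0.4,0,0,0],[0,0.08,-0.6,0,0,0],[0,0.08,-0.8,0,0,0],[0,0.08,-1,0,0,0],[0,0.08,-1.2,0,0,0],[0,0.08,-1.4,0,0,0],[0,0.08,-1.6,0,0,0],[0,0.08,-1.8,0,0,0],[0,0.08,-2,0,0,0],[0,0.08,-2.2,0,0,0],[0,0.08,-2.4,0,0,0],[0,0.08,-2.6,0,0,0],[0,0.08,-2.8,0,0,0],[0,0.08,-3,0,0,0],[0,0.08,-3.2,0,0,0],[0,0.08,-3.4,0,0,0],[0,0.08,-3.6,0,0,0],[0,0.08,-3.6,0,0,0]]'
python3 - <<'E'
from h import *
s=readout.state();print(jig(s['tool_pos']).round(4))
p,d=cams.read_camera("top");b=tile(p,(100,110,40),(130,255,255),(205,140,320,260));P=plane("top",b,.024)
print(b.round(),*desc(P),jig(P.mean(0)).round(4))
p,d=cams.read_camera("wrist");cv2.imwrite('pics/w2.png',p[:,:,::-1])
E
```

```text
t: 4.35
tool_pos: [0.5475, 0.0964, 0.0164]
ee_rot: [-0.54, 0.541, 0.456, -0.456]
wrist_force: [-0.7, -0.1, 0.1]
gripper_width: 0.0002
[-0.1139 -0.1075 -0.0016]
[[294. 202.]
 [298. 186.]
 [301. 187.]
 [297. 203.]] [0.6156 0.0527 0.024 ] [0.0421 0.0075 0.0421 0.0075] -0.213 [-0.0394 -0.139   0.006 ]
```

View pics/w2.png

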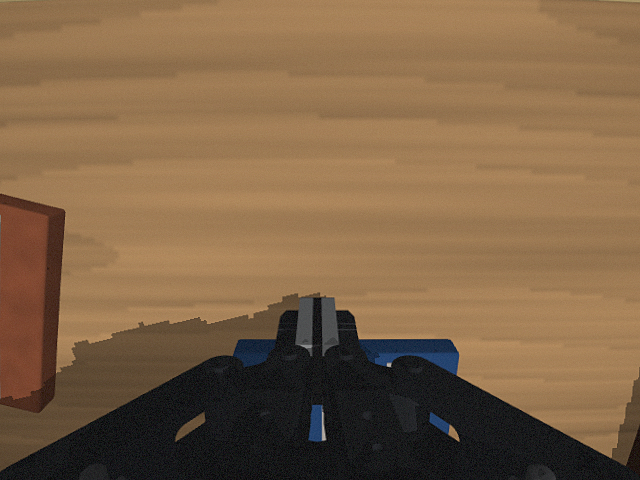

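The tile has turned square to the fingers, with its near edge at columns 235–459. The fingertips at column 318 sit about 12 mm right of its middle, so I'll back off, recentre and push on.

```bash
python3 -m crank '[[0,0,0.2,0,0,0],[0,0,0.4,0,0,0],[0.25,0,0.4,0,0,0],[0.45,0,0.4,0,0,0],[0.45,0,0.4,0,0,0],[0.45,0,0.2,0,0,0],[0.45,0,0,0,0,0],[0.45,0,-0.2,0,0,0],[0.45,0,-0.4,0,0,0],[0.45,0,-0.6,0,0,0],[0.45,0,-0.8,0,0,0],[0.45,0,-1,0,0,0],[0.45,0,-1.2,0,0,0],[0.45,0,-1.4,0,0,0],[0.45,0,-1.6,0,0,0],[0.45,0,-1.8,0,0,0],[0.45,0,-2,0,0,0],[0.45,0,-2.1,0,0,0],[0.45,0,-2.1,0,0,0]]'
python3 - <<'E'
from h import *
s=readout.state();print(jig(s['tool_pos']).round(4))
E
```

```text
t: 6.35
tool_pos: [0.6013, 0.0986, 0.0166]
ee_rot: [-0.54, 0.541, 0.456, -0.456]
wrist_force: [-0.5, -0.5, -1.1]
gripper_width: -0.0
[-0.0613 -0.0962 -0.0014]
```

```bash
python3 -m crank '[[0,0,-0.1,0,0,0],[0,0,-0.2,0,0,0],[0,0,-0.3,0,0,0],[0,0,-0.3,0,0,0]]'; python3 -c "
from h import *
print(jig(readout.state()['tool_pos']).round(4))"
```

```text
t: 6.75
tool_pos: [0.6063, 0.0977, 0.0164]
ee_rot: [0.541, -0.54, -0.455, 0.457]
wrist_force: [-6.8, 2.0, 4.3]
gripper_width: 0.0002
[-0.0562 -0.0962 -0.0016]
```

```bash
python3 -m crank '[[0,0,-0.1,0,0,0],[0,0,-0.2,0,0,0],[0,0,-0.2,0,0,0]]'; python3 - <<'E'
from h import *
s=readout.state();print(jig(s['tool_pos']).round(4))
E
python3 -m crank '[[0,0,0.3,0,0,0],[0,0,0.8,0,0,0],[0,-1,1,0,0,0],[0,-2,1,0,0,0],[0,-3,1,0,0,0],[0,-4,1,0,0,0],[-1.5,-4.5,1,0,0,0],[-3,-4.5,0,0,0,0],[-3.8,-4.5,-1,0,0,0],[-3.8,-4.5,-1,0,0,0],[-3.8,-4.5,-1,0,0,0]]'
python3 - <<'E'
from h import *
s=readout.state();print(s['tool_pos'],jig(s['tool_pos']).round(4))
p,d=cams.read_camera("scene");cv2.imwrite('pics/s3.png',cv2.resize(p[220:390,225:465],None,fx=3.3,fy=3.3,interpolation=cv2.INTER_CUBIC)[:,:,::-1])
E
```

```text
t: 7.05
tool_pos: [0.6063, 0.0977, 0.016]
ee_rot: [0.543, -0.537, -0.453, 0.459]
wrist_force: [-12.5, 1.6, 9.7]
gripper_width: 0.0003
[-0.0562 -0.0962 -0.002 ]
t: 8.15
tool_pos: [0.6168, -0.0008, 0.1283]
ee_rot: [0.543, -0.538, -0.453, 0.459]
wrist_force: [-0.6, 0.4, -0.3]
gripper_width: -0.0002
[ 0.61677814 -0.00084032  0.12830459] [-0.0291 -0.1916  0.1103]
```

View pics/s3.png

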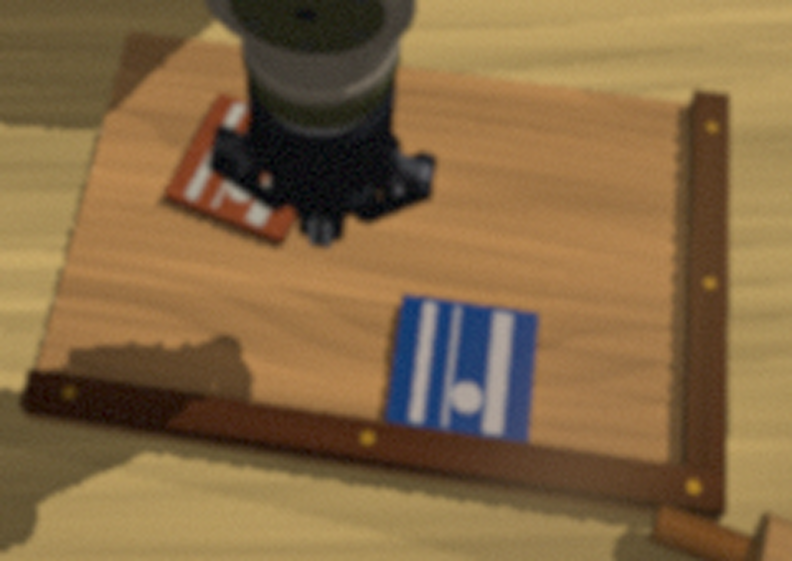

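The tile is flush on the far batten (its far edge runs along the batten in the crop, x 388–530). Next I'll find its right edge for the leftward push.

```bash
python3 - <<'E'
from h import *
P=plane("scene",np.array([(403,297),(538,315)])/3.3+[225,220],.024)
print([jig(p).round(4) for p in P],np.linalg.norm(P[0]-P[1]))
p,d=cams.read_camera("top");b=tile(p,(100,110,40),(130,255,255),(205,140,320,260));Q=plane("top",b,.024);print(desc(Q),jig(Q.mean(0)).round(4))
e=-.045*0
y=jig(P[0])[1]
goto(SEAT+XA*0.0+YA*(y-.035)+[0,0,.06]);goto(SEAT+YA*(y-.035)+[0,0,-.0015])
E
```

```text
[array([-0.0388, -0.1388,  0.006 ]), array([-0.0399, -0.0502,  0.006 ])] 0.0885453491584858
(array([0.6723, 0.1204, 0.024 ]), array([0.0724, 0.0128, 0.0724, 0.0127]), np.float64(-0.166)) [ 0.005  -0.0626  0.006 ]
to [0.6485 0.0118 0.078 ] shift [ 0.66  1.99 -1.24] turn [-0.09  0.03 -0.01] sgn 1.0
to [0.6485 0.0118 0.0165] shift [ 0.67  4.45 -1.27] turn [-0.09  0.03 -0.01] sgn 1.0
```

```bash
python3 -m crank '[[0.4,0.5,-0.8,-0.09,0,0],[0.6,1.5,-1.2,-0.09,0,0],[0.6,2.5,-1.27,-0.09,0,0],[0.6,3.4,-1.27,-0.09,0,0],[0.6,4,-1.27,-0.09,0,0],[0.6,4.3,-1.27,-0.09,0,0],[0.6,4.4,-1.27,-0.09,0,0],[0.6,4.42,-1.27,-0.09,0,0],[0.6,4.42,-1.27,-0.09,0,0]]'
python3 - <<'E'
from h import *
s=readout.state();print(jig(s['tool_pos']).round(4))
goto(SEAT-[0,0,.0015]-YA*.062)
E
```

```text
t: 9.15
tool_pos: [0.649, 0.0103, 0.0184]
ee_rot: [-0.539, 0.541, 0.457, -0.456]
wrist_force: [0.0, -0.1, 0.5]
gripper_width: -0.0002
[ 0.0007 -0.1751  0.0004]
to [0.6675 0.1219 0.0165] shift [4.53 0.07 0.01] turn [ 0.02  0.03 -0.01] sgn 1.0
```

```bash
python3 -m crank '[[0.2,0.07,0,0,0,0],[0.4,0.07,0,0,0,0],[0.6,0.07,0,0,0,0],[0.8,0.07,0,0,0,0],[1,0.07,0,0,0,0],[1.2,0.07,0,0,0,0],[1.4,0.07,0,0,0,0],[1.6,0.07,0,0,0,0],[1.8,0.07,0,0,0,0],[2,0.07,0,0,0,0],[2.2,0.07,0,0,0,0],[2.4,0.07,0,0,0,0],[2.6,0.07,0,0,0,0],[2.8,0.07,0,0,0,0],[3,0.07,0,0,0,0],[3.2,0.07,0,0,0,0],[3.4,0.07,0,0,0,0],[3.6,0.07,0,0,0,0],[3.7,0.07,0,0,0,0],[3.7,0.07,0,0,0,0]]'
python3 - <<'E'
from h import *
s=readout.state();print(jig(s['tool_pos']).round(4))
p,d=cams.read_camera("scene");cv2.imwrite('pics/s4.png',cv2.resize(p[220:390,225:465],None,fx=3.3,fy=3.3,interpolation=cv2.INTER_CUBIC)[:,:,::-1])
E
```

```text
t: 11.15
tool_pos: [0.6644, 0.1022, 0.0165]
ee_rot: [-0.539, 0.54, 0.457, -0.456]
wrist_force: [-0.0, -0.4, 1.7]
gripper_width: -0.0002
[ 0.0003 -0.0819 -0.0015]
```

View pics/s4.png

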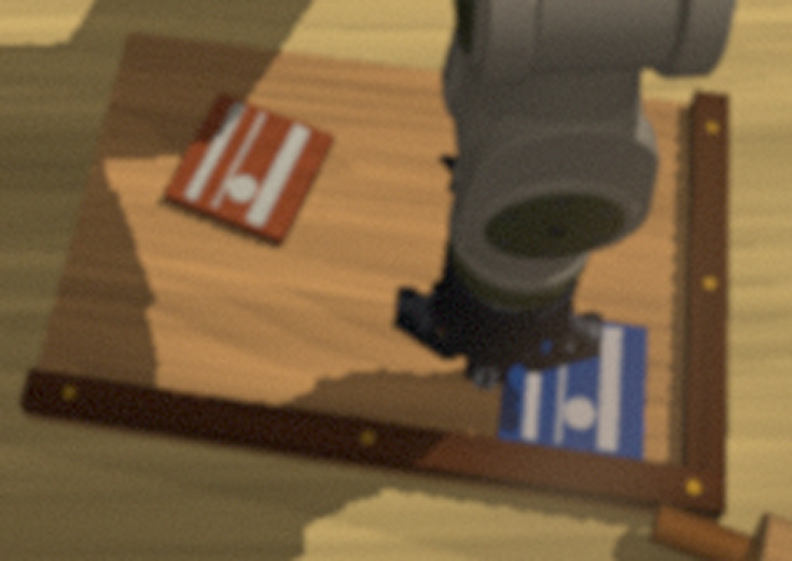

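The tile slides along the far batten with about 15–20 mm left to the left batten (tile edge at x≈645, batten foot at about 675).

```bash
python3 -m crank '[[0.15,0,0,0,0,0],[0.3,0,0,0,0,0],[0.45,0,0,0,0,0],[0.6,0,0,0,0,0],[0.7,0,0,0,0,0],[0.7,0,0,0,0,0]]'; python3 -m crank '[[0.1,0,0,0,0,0],[0.2,0,0,0,0,0],[0.2,0,0,0,0,0]]'; python3 -c "
from h import *
print(jig(readout.state()['tool_pos']).round(4))"
```

```text
t: 11.8
tool_pos: [0.6673, 0.1201, 0.0164]
ee_rot: [-0.539, 0.54, 0.458, -0.456]
wrist_force: [-0.1, -0.5, 1.1]
gripper_width: 0.0
t: 12.1
tool_pos: [0.6682, 0.1254, 0.0164]
ee_rot: [-0.539, 0.54, 0.458, -0.456]
wrist_force: [-0.8, -1.4, 1.6]
gripper_width: 0.0
[ 0.0001 -0.0584 -0.0016]
```

```bash
python3 -m crank '[[0.1,0,0,0,0,0],[0.2,0,0,0,0,0],[0.2,0,0,0,0,0]]'; python3 -m crank '[[0.1,0,0,0,0,0],[0.2,0,0,0,0,0],[0.2,0,0,0,0,0]]'; python3 -c "
from h import *
print(jig(readout.state()['tool_pos']).round(4))"
```

```text
t: 12.4
tool_pos: [0.6679, 0.1275, 0.0164]
ee_rot: [-0.539, 0.541, 0.455, -0.458]
wrist_force: [-4.0, -10.5, 4.4]
gripper_width: -0.0007
t: 12.7
tool_pos: [0.6678, 0.1277, 0.0164]
ee_rot: [-0.537, 0.544, 0.452, -0.46]
wrist_force: [-3.4, -16.0, 5.5]
gripper_width: -0.0002
[-0.0007 -0.0562 -0.0016]
```

```bash
python3 -m crank '[[-0.3,0,0,0,0,0],[-0.8,0,0,0,0,0],[-1,-1,0,0,0,0],[-1,-2.5,1,0,0,0],[-2,-4,3,0,0,0],[-3,-5,5,0,0,0],[-4,-5,6.5,0,0,0],[-5,-5,7,0,0,0],[-5,-5,7,0,0,0],[-5,-5,7,0,0,0],[-5,-5,7,0,0,0]]'
python3 - <<'E'
from h import *
print(readout.state()['tool_pos'])
o=[]
for n,roi,c in(("top",(205,135,320,260),(130,270,180,345)),("scene",(370,270,445,380),(270,380,345,465))):
    p,d=cams.read_camera(n);b=tile(p,(100,110,40),(130,255,255),roi);P=plane(n,b,.024);print(n,b.round().tolist(),*desc(P),jig(P.mean(0)).round(4))
    r=tile(p,(0,120,50),(9,255,255),(310,205,375,270) if n=="top" else (270,245,330,295));print('red',*desc(plane(n,r,.024)))
    k=p[125:275,190:390] if n=="top" else p[230:380,260:460]
    o.append(cv2.resize(k,(400,300),interpolation=cv2.INTER_CUBIC))
    k2=p[130:205,205:305] if n=="top" else p[310:385,365:465]
    o.append(cv2.resize(k2,(400,300),interpolation=cv2.INTER_CUBIC))
cv2.imwrite('pics/c5.png',np.vstack([np.hstack(o[:2]),np.hstack(o[2:])])[:,:,::-1])
E
```

```text
t: 13.8
tool_pos: [0.4755, 0.036, 0.1435]
ee_rot: [-0.537, 0.544, 0.452, -0.459]
wrist_force: [0.0, 0.6, 0.3]
gripper_width: -0.0001
[0.47554278 0.03604334 0.14345387]
top [[222.0, 184.0], [230.0, 148.0], [256.0, 154.0], [249.0, 189.0]] [0.6756 0.1934 0.024 ] [0.0902 0.065  0.0901 0.0641] -0.153 [-0.0041  0.0098  0.006 ]
red [ 0.5005 -0.0661  0.024 ] [0.0881 0.0585 0.088  0.0578] -0.377
scene [[388.0, 323.0], [397.0, 314.0], [438.0, 352.0], [430.0, 361.0]] [0.6795 0.1875 0.024 ] [0.0302 0.1146 0.0287 0.1132] -0.768 [0.0007 0.0047 0.006 ]
red [ 0.5183 -0.0477  0.024 ] [0.088  0.0871 0.0856 0.0833] -0.386
```

View pics/c5.png

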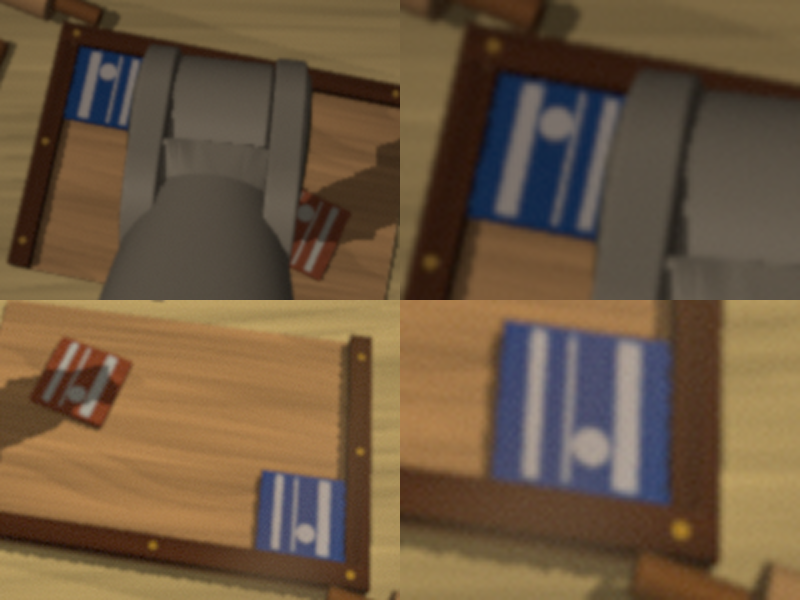

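It looks home on both battens (top crop and scene crop). Since the leftward push could have opened a sliver at the far batten, I'll finish with a gentle far-ward nudge at mid-edge.

```bash
python3 - <<'E'
from h import *
goto(SEAT+.003*YA-.08*XA+[0,0,.06])
goto(SEAT+.003*YA-.08*XA-[0,0,.0015])
E
```

```text
to [0.5997 0.1995 0.078 ] shift [ 7.31  2.5  -3.79] turn [ 0.    0.01 -0.1 ] sgn 1.0
to [0.5997 0.1995 0.0165] shift [ 7.34  4.96 -3.79] turn [ 0.    0.01 -0.1 ] sgn 1.0
```

```bash
python3 -m crank '[[1.5,0,-0.8,0,0,-0.1],[3,0.5,-1.6,0,0,-0.1],[4.5,1,-2.4,0,0,-0.1],[6,1.8,-3.2,0,0,-0.1],[7,2.4,-3.7,0,0,-0.1],[7.3,2.9,-3.79,0,0,-0.1],[7.33,3.6,-3.79,0,0,-0.1],[7.33,4.2,-3.79,0,0,-0.1],[7.33,4.7,-3.79,0,0,-0.1],[7.33,4.95,-3.79,0,0,-0.1],[7.33,4.95,-3.79,0,0,-0.1],[7.33,4.95,-3.79,0,0,-0.1]]'
python3 -m crank '[[0,0.05,-0.2,0,0,0],[0,0.05,-0.4,0,0,0],[0,0.05,-0.6,0,0,0],[0,0.05,-0.75,0,0,0],[0,0.05,-0.85,0,0,0],[0,0.05,-0.95,0,0,0],[0,0.05,-1,0,0,0],[0,0.05,-1.05,0,0,0],[0,0.05,-1.05,0,0,0]]'; python3 -c "
from h import *
print(jig(readout.state()['tool_pos']).round(4))"
```

```text
t: 15.1
tool_pos: [0.6, 0.1991, 0.0173]
ee_rot: [-0.54, 0.541, 0.456, -0.455]
wrist_force: [-0.2, 0.2, -0.2]
gripper_width: 0.0001
t: 16.0
tool_pos: [0.6228, 0.1951, 0.0158]
ee_rot: [0.542, -0.539, -0.455, 0.457]
wrist_force: [-7.8, 1.8, 6.2]
gripper_width: 0.0001
[-0.0564  0.0025 -0.0022]
```

```bash
python3 -m crank '[[0,0,-0.1,0,0,0],[0,0,-0.2,0,0,0],[0,0,-0.2,0,0,0]]'; python3 -c "
from h import *
print(jig(readout.state()['tool_pos']).round(4))"
python3 -m crank '[[0,0,0.3,0,0,0],[0,0,0.8,0,0,0],[0,-1,1.2,0,0,0],[0,-2.5,2,0,0,0],[0,-4,3,0,0,0],[0,-5,4.5,0,0,0],[-1,-6,5.5,0,0,0],[-2,-7,6.5,0,0,0],[-4,-7,7,0,0,0],[-6,-7,7,0,0,0],[-8,-7,7,0,0,0],[-9,-7,7,0,0,0],[-9,-7,7,0,0,0],[-9,-7,7,0,0,0]]'
python3 - <<'E'
from h import *
o=[]
for n,k in(("top",(205,130)),("scene",(365,310))):
    p,d=cams.read_camera(n);x,y=k
    o.append(cv2.resize(p[y:y+75,x:x+100],(400,300),interpolation=cv2.INTER_CUBIC));o.append(cv2.resize(p,(400,300)))
    if n=="top":
        b=tile(p,(100,110,40),(130,255,255),(205,135,320,260));P=plane(n,b,.024);print(*desc(P),jig(P.mean(0)).round(4))
    else: print('red',*desc(plane(n,tile(p,(0,120,50),(9,255,255),(270,245,330,295)),.024)))
cv2.imwrite('pics/c6.png',np.vstack([np.hstack(o[:2]),np.hstack(o[2:])])[:,:,::-1])
E
```

```text
t: 16.3
tool_pos: [0.6228, 0.195, 0.0154]
ee_rot: [0.543, -0.537, -0.453, 0.46]
wrist_force: [-12.3, 1.5, 8.6]
gripper_width: -0.0003
[-0.0564  0.0025 -0.0026]
t: 17.7
tool_pos: [0.4153, 0.0016, 0.1931]
ee_rot: [0.544, -0.537, -0.453, 0.459]
wrist_force: [-0.0, 0.4, 0.1]
gripper_width: -0.0
[0.6742 0.181  0.024 ] [0.0902 0.0909 0.0901 0.0898] -0.142 [-0.0034 -0.0026  0.006 ]
red [ 0.5211 -0.0486  0.024 ] [0.0895 0.0861 0.087  0.0823] -0.412
```

View pics/c6.png

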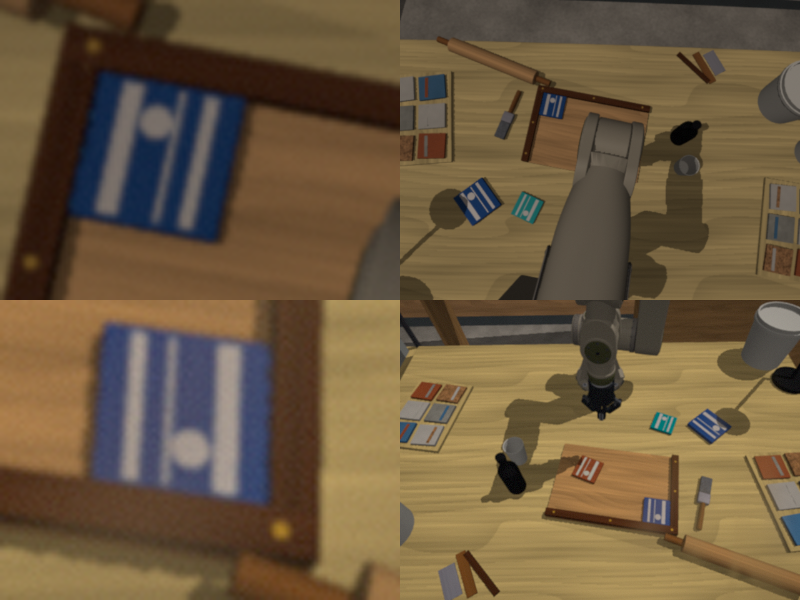

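The tile is in the corner, flush in both crops, and the other items look undisturbed. The blob angle (-0.142) is off the jig's (-0.170), though, so I'll fit the tile's two free edges at sub-pixel level.

```bash
python3 - <<'E'
from h import *
def avg(n): return np.mean([cams.read_camera(n)[0].astype(float) for _ in range(6)],0)
def edge(im,n,a,b,out):
    """sub-pixel blue/board edge near px line a-b, scanned along 'out' (px)"""
    g=(im[:,:,0]-im[:,:,2]).astype(np.float32);a,b,out=map(lambda v:np.array(v,float),(a,b,out));out/=np.linalg.norm(out);pts=[]
    for f in np.linspace(.12,.88,40):
        c=a+f*(b-a);t=np.linspace(-3.5,3.5,57);q=(c+t[:,None]*out).astype(np.float32)
        v=cv2.remap(g,q[None,:,0],q[None,:,1],cv2.INTER_LINEAR)[0]
        k=np.argmax(np.gradient(cv2.GaussianBlur(v[None],(0,0),4)[0]));pts.append(c+t[k]*out)
    P=plane(n,pts,.024)[:,:2].astype(np.float32)
    vx,vy,x,y=cv2.fitLine(P,cv2.DIST_HUBER,0,.001,.001).ravel()
    a=np.arctan2(vy,vx);a=(a+np.pi/4)%(np.pi/2)-np.pi/4
    print(n,'angle',round(float(a),3),'jig',jig([x,y,.024]).round(4))
t=avg("top")
c=lambda u:(u[0]/4+205,u[1]/4+130)
edge(t,"top",c((70,217)),c((220,240)),(-.16,1))
edge(t,"top",c((245,95)),c((220,240)),(1,.16))
s=avg("scene");c=lambda u:(u[0]/4+365,u[1]/4+310)
# in crop: near edge (105,25)-(272,45), right edge (105,25)-(95,178)
edge(s,"scene",c((105,25)),c((272,45)),(.12,-1))
edge(s,"scene",c((105,25)),c((92,178)),(-1,-.08))
# pin yaw, scene camera
P=plane("scene",np.array([(69,392),(367,437),(693,487),(710,283),(711,127)])/3.3+[225,220],.03)
print([np.arctan2(*(P[i]-P[j])[[1,0]]).round(4) for i,j in((2,0),(3,4))],[jig(p).round(4) for p in P])
E
```

```text
top angle -0.168 jig [-0.0476  0.0012  0.006 ]
top angle -0.168 jig [ 0.0003 -0.0458  0.006 ]
scene angle -0.162 jig [-0.0424  0.0004  0.006 ]
scene angle -0.168 jig [ 0.0027 -0.0454  0.006 ]
[np.float64(1.4019), np.float64(-0.1614)] [array([ 0.0608, -0.3384,  0.012 ]), array([ 0.0602, -0.1489,  0.012 ]), array([0.0602, 0.0507, 0.012 ]), array([-0.0772,  0.0588,  0.012 ]), array([-0.197 ,  0.0577,  0.012 ])]
```

The free edges now measure -0.162 to -0.168 rad, square to the jig within the measuring error. They lie 45 mm from the seat centre on the average of the two cameras. Handing in.

```bash
python3 -c "
from station import robot,readout
print(readout.state()['wrist_force']);print(robot.job_done())"
```

```text
[-0.14822059 -0.16731277 -0.31024926]
the job is handed in; nothing more can be done
None
```

I pushed the small blue tile with shut fingertips to the far batten, then left along it to the left batten. I finished with a gentle nudge back toward the far batten, backed away, and handed the job in at about 18 s.

**Pushes:**
- Each push stopped hard against a batten, at about 12 N (far) and 16 N (left).
- The two far-batten stops agreed within 0.2 mm.

**Last camera check:**
- Both cameras, with edges fitted below one pixel, put the tile's free edges at -0.162 to -0.168 rad. The jig is at about -0.170.
- The near edge measured -47.6 and -42.4 mm from the seat, and the right edge -45.8 and -45.4 mm; a home tile would read -45. The spread in the near edge fits the cameras' 3–4 mm disagreement.
- The scene camera alone would allow a gap of up to about 1 mm at the left batten, which is within its error.

**Checks that disagreed:**
- A coarser angle reading gave -0.142 rad, so I did the finer edge fit. I put the difference down to pixel noise.
- The red tile measured within about 1–2 mm of its start in the scene camera. One top-view reading was wrong because the arm covered part of it.
- I checked the cup, flask and brush only by eye; they look unmoved.

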